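# Load the weight carrier and snap its cap home

### The job

Stack both steel weight plates over the stud of the carrier fixed to the bench, lying flat and squarely in line with its wooden pedestal, let go of them, and then push the black snap cap down onto the stud until it clicks and sits fully home on the top plate. Finish while holding: keep hold of the cap or keep the fingers on it, still pushing it firmly down (about 15 N) after the click. Leave the dumbbell, jar, foot roller and finger trainer where they are.

Things in the scene. Friction and masses are not known exactly. Their poses are not given: they have to be found in the camera images.
- carrier_top (a point): Centre of the top (20 mm above the bench) of the fixed carrier's wooden pedestal, 90 (x) x 50 (y) mm, on a dark steel foot 110 x 70 x 8 mm; z up. A steel stud rises here: 24 mm in diameter up to 18 mm, tapering to 14 mm at 24 mm, blunt tip at 43 mm above this point. Four sprung balls stand out of it at 32 mm height, 23 mm over all; they pass the plates' holes freely.
- plate1_center (a point): Steel weight plate, 90 (x) x 50 (y) x 12 (z) mm, about 0.36 kg, flat on the bench, with a 30 mm round hole through its middle; the point is the hole's centre, half-way up. Same shape when turned half round. Two plates reach 24 mm above the pedestal; either may be the lower. Can be gripped across the 50 mm width.
- plate2_center (a point): The other steel weight plate, identical to the first, lying flat on the bench in another place.
- cap_center (a point): Black round cap, a cup standing mouth down, diameter 40, height 27 mm, 40 g; point on its axis half-way up. A lip in the mouth narrows from 24 to 18 mm. On the stud it meets the balls 9 mm above its seat; the push rises to about 12 N, clicks and drops 5 mm above the seat; home, the rim is on the top plate and this point 37.5 mm above the pedestal top. Push it gripped or on its top.
- dumbbell_center (a point): Bystander: steel hex dumbbell 185 mm long (y), 69 x 60 mm heads, lying on the bench; its centre, 30 mm up.
- jar_center (a point): Bystander: empty open glass jar, 76 mm in diameter and 100 mm high, upright; its centre, 50 mm up.
- roller_center (a point): Bystander: wooden foot roller 202 mm long (x), 80 mm wide, 50 mm high, on the bench; the point is in its middle, 20 mm up.
- trainer_center (a point): Bystander: red silicone finger trainer, a ring 70 mm in diameter, 42 mm hole, 20 mm high, flat on the bench; its centre.
Mind the look-alikes: they are no part of the job. What is shaped like the part that bears plate1_center but yellow is not meant.

How it is judged:
On the way, in this order (a step that is already met when the one before it is completed fails the run):
1. both plates lie flat over the stud on the pedestal, square with it, and are let go, the cap not yet on (horizontal distance between each of plate1_center, plate2_center and carrier_top below 0.005 m and z of plate1_center in the frame of carrier_top between 0.003 and 0.0205 m and angle between each of plate1_center, plate2_center's own z axis and vertical below 0.06 rad and angle between the x axis of each of plate1_center, plate2_center and the x axis of carrier_top, either way round below 0.12 rad and z of plate2_center in the frame of carrier_top between 0.003 and 0.0205 m and contact force between the fingers and plate1 below 0.2 N and contact force between the fingers and plate2 below 0.2 N and horizontal distance between cap_center and carrier_top above 0.06 m), for 0.2 s.
2. the cap has clicked on and sits home on the top plate (horizontal distance between each of plate1_center, plate2_center and carrier_top below 0.005 m and z of plate1_center in the frame of carrier_top between 0.003 and 0.0205 m and angle between each of plate1_center, plate2_center's own z axis and vertical below 0.06 rad and angle between the x axis of each of plate1_center, plate2_center and the x axis of carrier_top, either way round below 0.12 rad and z of plate2_center in the frame of carrier_top between 0.003 and 0.0205 m and horizontal distance between cap_center and carrier_top below 0.0045 m and z of cap_center in the frame of carrier_top between 0.034 and 0.0395 m and angle between cap_center's own z axis and vertical below 0.08 rad), for 0.2 s.
At the end, for the whole second after the job is handed in: Plates flat over the stud (within 5 mm in plan, 0.12 rad of square, tilt under 0.06); cap clicked home (centre 34 to 39.5 mm above the pedestal top, within 4.5 mm of the stud axis, tilt under 0.08); fingers still on the cap, pressing it on the top plate with over 5 N (all of step 2 and (contact force between cap and plate1 above 5 N or contact force between cap and plate2 above 5 N) and contact force between the fingers and cap above 5 N); the arm keeps its last pose, push and grip.
It fails at once if the steel hex dumbbell is shifted by more than 30 mm (distance of dumbbell_center from where it was at the start of the episode above 0.03 m).
It fails at once if the glass jar is shifted by more than 30 mm (distance of jar_center from where it was at the start of the episode above 0.03 m).
It fails at once if the foot roller is shifted by more than 30 mm (distance of roller_center from where it was at the start of the episode above 0.03 m).
It fails at once if the finger trainer is shifted by more than 30 mm (distance of trainer_center from where it was at the start of the episode above 0.03 m).
It also fails if it takes over 72 s, if anything falls off the work surface, if the arm or the gripper's body presses on something with over 40 N, if the wrist force passes 120 N, or if a joint passes its speed limit or range.

### The arm

A 7-joint arm with a two-finger parallel gripper is mounted at the origin on the work surface. World frame = base frame: x ahead of the robot, y to its left, z up, the work surface at z = 0. Lengths are in m, angles in rad, forces in N, time in s.
With the tool pointing down it reaches from about 0.4 to 0.9 m from the base axis. Payload 5.5 kg.
Tool frame: the origin (TCP) lies at the centre of the arm's flange, where the gripper is bolted on; the fingertips stand 178 mm ahead of it and the grasp point (between the pads) lies 159 mm ahead of it; z points along the fingers, y is the line along which they close (so a half turn about z gives the same grasp; the last joint's range is limited). The gripper opens to 92 mm and grips with 3 to 60 N. Pads are 19 mm wide; open, the fingers measure 130 mm over their backs; the gripper's body (75 mm by 190 mm) begins 47 mm behind the grasp point.
Start: joints at [1.463, 0.501, -0.427, 1.55, 0.221, 1.138, -0.21], TCP at [0.236, -0.606, 0.405] pointing down, gripper open.
Joint ranges: [-2.88, 2.88], [-0.31, 2.03], [-1.54, 1.56], [0.2, 2.42], [-1.41, 4.55], [0.19, 2.02], [-2.57, 2.57]. Speed limits (rad/s): [2.57, 2.57, 3.14, 3.14, 3.14, 3.14, 3.14].

### API

Orientations are given as a unit quaternion [w, x, y, z].
In Python, from cell import robot, cams, finder gives the robot as it stands.
- The arm moves only by the tool jog_arm, never from a script. Its argument "plan" is a list of rows, each an object with "delta_pos": the shift along the tool's x, y, z in m, a list of three; "yaw": the turn about the tool's z in units of 5 degrees (1.0 is 5 degrees); "gripper": the gripper command: -1 is shut, 1 is fully open, values between are in proportion. A call has 1 to 10 rows; each row is the pose to reach, as a shift and turn from the pose commanded when the call began, along the tool's axes at that moment; what a row does not reach only later rows make up. A row lasts 1/12 s, in which the tool goes at most 41.7 mm and 7.16 degrees, less where a joint would pass 70% of its speed; a pose out of reach is approached as far as the arm can. A call with a gripper value outside its range is refused whole. The fingers move at their own pace and stop on an object; "force" is the grip in N (left out, the last holds). Time passes only in rows, so rows that repeat a pose let the fingers close. It gives the time, the measured TCP pose, the force, the opening and the grip force at its end, in the units of the state.
- robot.get_state(): the state, without advancing time (a new reading comes with each control period).
- cams.camera(name): name is "scene" or "top"; returns the picture (400x640x3 uint8, red, green, blue); there is no depth.
- cams.camera_info(name): a dict with "fovy" (degrees; the focal length in pixels is half the picture's height over the tangent of half this angle, whatever the lens; pixels are square), "cx", "cy" (the principal point, pixels), "world_to_cam" (4x4, takes a point from world to camera coordinates). Camera axes: x right, y down, z forward; pixel columns grow to the right and rows downward; lengths in m; the calibration is good to about 2 mm. A picture is of the moment at which its call begins. camera_info takes no time and is no camera call.
- robot.sign_off(): hands the job in; it is judged then, once.
Trained networks look in the newest picture that a camera, given by its name, has taken for a name from the list of things; names that differ only in an ending like _2 or _b are one class to them, and where a whole thing is asked for, a point or a joint stands for the part that bears it (a point fixed in the world has none). Each returns a list of dicts, best first, with "conf" (0 to 1); they miss things now and then, are a little off and sometimes report something else, mostly with a low value. They report only what shows in the picture. A call takes as long as a camera call. They do not tell look-alikes from the thing itself.
- finder.boxes_of(camera, query): "bbox" ([left, top, right, bottom] in pixels, round what is visible of it).
- finder.place_of(camera, query): "location" ([column, row] in pixels: a listed point, or the origin of a listed thing).
The state is a dict: "clock": time; "q": joint angles; "joint_vel": joint speeds; "tau": joint torques, N m; "eef_pos": TCP position; "tool_rot": TCP orientation; "contact_force": force on the tool from outside, world axes, zero at the start; "wrist_torque": the same for the moment, N m; "grip_width": finger opening in m; "gripper_force": force on a finger pad.
Only numpy, scipy, OpenCV 4.12 (cv2) and the standard library are available. Lean on these libraries where they do the work, as an engineer would, in place of code of your own. Each camera call takes 0.05 s, during which the arm holds its last target. There are 200 camera calls.

## Working session

There is one attempt and no reset: what is moved stays moved. The work goes in short steps, Python scripts to look and compute and a tool call to move; the robot and the scene stay as the last step left them, time stands still between calls to the robot, and variables do not carry over. Pictures are saved under pics/ and viewed, at most 10 in all, crops included, and the job is handed in when it is done.

Besides the shell and the picture viewer there is one more tool, called after ">>>" as name(argument=value, ...), one argument or row to a line, values as JSON. jog_arm: Moves the arm, as the interface text tells. Its arguments: {"type":"object","properties":{"plan":{"type":"array"},"force":{"type":"number"}},"required":["plan"]}

```bash
mkdir -p pics; cat > h.py <<'E'
import numpy as np, cv2
from cell import robot, cams, finder
def ray(cam,u,v):
    i=cams.camera_info(cam);f=200/np.tan(np.radians(i["fovy"])/2)
    T=np.linalg.inv(np.array(i["world_to_cam"]))
    d=T[:3,:3]@np.array([(u-i["cx"])/f,(v-i["cy"])/f,1.]);return T[:3,3],d
def at(cam,uv,z):
    o,d=ray(cam,*uv);return (o+d*(z-o[2])/d[2])[:2].round(4)
def proj(cam,p):
    i=cams.camera_info(cam);f=200/np.tan(np.radians(i["fovy"])/2)
    c=np.array(i["world_to_cam"])@np.append(p,1);return (c[:2]/c[2]*f+[i["cx"],i["cy"]]).round(1)
def snap(cam,name):
    im=cams.camera(cam);cv2.imwrite(f"pics/{name}.png",im[:,:,::-1]);return im
E
python3 - <<'E'
from h import *
for c in("scene","top"):
    snap(c,c+"0")
    print(c,cams.camera_info(c)["fovy"],np.linalg.inv(np.array(cams.camera_info(c)["world_to_cam"]))[:3].round(3).tolist())
    for n,z in(("carrier_top",.02),("plate1_center",.006),("cap_center",.0135),("dumbbell_center",.03),("jar_center",.05),("roller_center",.02),("trainer_center",.01)):
        for d in finder.place_of(c,n)[:4]: print(n,np.round(d["location"],1),round(d["conf"],2),at(c,d["location"],z))
print(robot.get_state())
E
```

```text
scene 48.703695418977034 [[-0.875, 0.384, -0.295, 0.879], [0.484, 0.67, -0.563, 0.623], [-0.019, -0.635, -0.772, 0.918]]
carrier_top [321.9 189.5] 0.83 [ 0.503  -0.0549]
plate1_center [251.1 153.1] 0.9 [ 0.6081 -0.2921]
plate1_center [283.1 127.3] 0.89 [ 0.4761 -0.3468]
plate1_center [300.8 152.6] 0.85 [ 0.4805 -0.2207]
plate1_center [320. 192.] 0.38 [ 0.506  -0.0602]
cap_center [286.  239.6] 0.64 [0.6577 0.0384]
cap_center [211.3 166.6] 0.64 [ 0.7307 -0.2913]
dumbbell_center [208.9 161.8] 0.77 [ 0.7327 -0.2957]
jar_center [291.2 310.4] 0.89 [0.7378 0.2291]
roller_center [480.9 289.9] 0.87 [0.3405 0.3804]
trainer_center [319.5 107.2] 0.68 [ 0.3335 -0.3705]
top 47.223389456425494 [[-0.019, -0.982, 0.187, 0.28], [-1.0, 0.018, -0.008, 0.021], [0.005, -0.187, -0.982, 1.403]]
carrier_top [334.9 209. ] 0.77 [ 0.504 -0.047]
plate1_center [434.4 218.7] 0.85 [ 0.4705 -0.3537]
plate1_center [417.7 178.1] 0.7 [ 0.5997 -0.3099]
plate1_center [389.5 215.7] 0.64 [ 0.4823 -0.2156]
cap_center [307.6 162.6] 0.73 [0.6539 0.0344]
dumbbell_center [391.3 216.4] 0.53 [ 0.4766 -0.2169]
jar_center [245.7 13
[... 270 characters left out ...]
801  , -0.42700951,  1.55037191,  0.22079028,
        1.13828569, -0.2103158 ]), 'joint_vel': array([-7.84220586e-04,  2.62476855e-04, -6.31225326e-04,  6.79223921e-04,
       -7.64701444e-04,  9.43940704e-05, -7.30233843e-04]), 'tau': array([ 7.30878696e-05, -5.66380227e+01, -5.80935314e+00, -2.79495531e+01,
       -6.64807437e-02,  2.05194054e-02,  1.77083632e-05]), 'eef_pos': array([ 0.23556858, -0.60581615,  0.40480335]), 'tool_rot': array([7.22337099e-05, 9.82862101e-01, 1.84342303e-01, 2.84272469e-05]), 'contact_force': array([ 0.88885944,  0.651151  , -1.38116266]), 'wrist_torque': array([ 0.05001013, -0.02861334, -0.01955089]), 'gripper_force': 0.0, 'grip_width': 0.09198583166116095}
```

```bash
python3 - <<'E'
from h import *
a=cv2.imread("pics/top0.png")[100:300,160:480];cv2.imwrite("pics/t.png",cv2.resize(a,(800,500),interpolation=cv2.INTER_CUBIC))
a=cv2.imread("pics/scene0.png")[80:330,160:540];cv2.imwrite("pics/s.png",cv2.resize(a,(800,526),interpolation=cv2.INTER_CUBIC))
E
```

```text
(no output)
```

View pics/t.png

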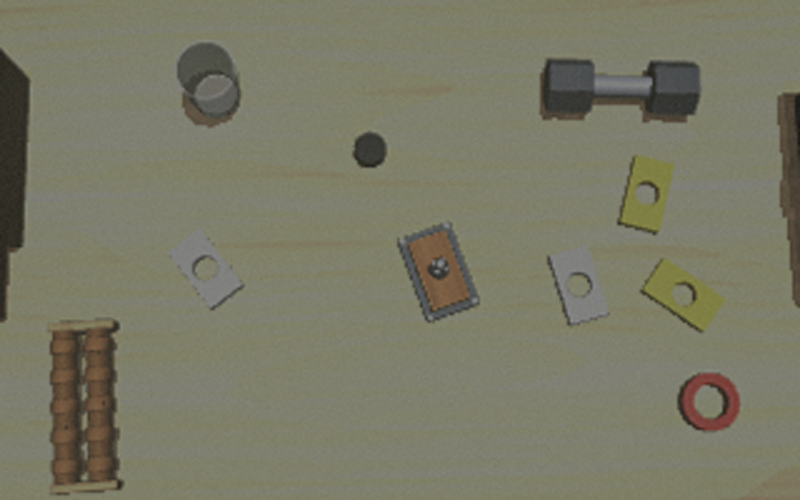

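View pics/s.png

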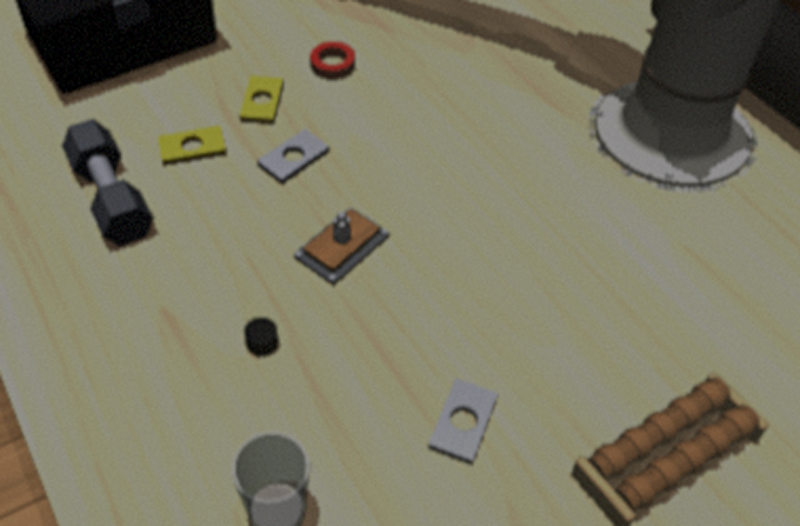

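```bash
cat > fit.py <<'E'
from h import *
from scipy.optimize import minimize
K=4
def box(lx,ly,z0,z1): return np.array([[x,y,z] for x in(-lx/2,lx/2) for y in(-ly/2,ly/2) for z in(z0,z1)])
def cyl(r,z0,z1):
    t=np.linspace(0,2*np.pi,24);return np.array([[r*np.cos(a),r*np.sin(a),z] for a in t for z in(z0,z1)])
def draw(cam,hulls,p,off,shape):
    m=np.zeros(shape,np.uint8);c,s=np.cos(p[2]),np.sin(p[2])
    for h in hulls:
        w=np.c_[h[:,0]*c-h[:,1]*s+p[0],h[:,0]*s+h[:,1]*c+p[1],h[:,2]]
        i=INFO[cam];f=200/np.tan(np.radians(i["fovy"])/2);q=w@i["W"][:3,:3].T+i["W"][:3,3]
        u=q[:,:2]/q[:,2:]*f+[i["cx"],i["cy"]]
        u=((u-off+.5)*K-.5)
        cv2.fillConvexPoly(m,cv2.convexHull((u*16).round().astype(np.int32)),1,shift=4)
    return cv2.resize(m.astype(np.float32),(shape[1]//K,shape[0]//K),interpolation=cv2.INTER_AREA)
INFO={c:dict(cams.camera_info(c)) for c in("scene","top")}
for i in INFO.values(): i["W"]=np.array(i["world_to_cam"])
def fit(imgs,fg,ign,p0,z,R=24,chan=(1,2),rot=True):
    D={}
    for cam,im in imgs.items():
        u=proj(cam,[p0[0],p0[1],z]).round().astype(int);o=u-R
        lab=cv2.cvtColor(im.astype(np.float32)/255,cv2.COLOR_RGB2LAB)[:,:,list(chan)]
        lab=cv2.GaussianBlur(lab,(0,0),.6)[o[1]:o[1]+2*R,o[0]:o[0]+2*R]
        m0=draw(cam,fg,p0,o,(2*R*K,2*R*K));
        bg=np.median(lab[cv2.dilate(m0,np.ones((7,7)))<.1],0)
        d=np.linalg.norm(lab-bg,axis=2);g=draw(cam,ign,p0,o,d.shape and(2*R*K,2*R*K)) if ign else 0*m0
        d=np.clip(d/(.9*np.median(d[(m0>.9)&(g<.1)])),0,1)
        D[cam]=(o,d)
    def cost(p):
        t=0
        for cam,(o,d) in D.items():
            sh=(2*R*K,2*R*K);m=cv2.GaussianBlur(draw(cam,fg,p,o,sh),(0,0),.6)
            w=1-(draw(cam,ign,p,o,sh)>0) if ign else 1
            t+=(w*(m-d)**2).sum()
        return t
    best=None
    for dy in (np.radians([-50,-25,0,25,50,80]) if rot else [0]):
        s=np.array([[0,0,0],[.006,0,0],[0,.006,0],[0,0,.15]])+[p0[0],p0[1],p0[2]+dy]
        r=minimize(cost,s[0],method="Nelder-Mead",options=dict(initial_simplex=s,xatol=1e-5,fatol=1e-3,maxiter=150))
        if best is None or r.fun<best.fun: best=r
    return best.x,best.fun
PLATE=([box(.09,.05,0,.012)],[cyl(.017,0,.012)])
CAR=([box(.11,.07,0,.008),box(.09,.05,.008,.02)],[cyl(.015,.02,.064)])
CAP=([cyl(.02,0,.027)],[])
E
python3 - <<'E'
from fit import *
I={c:cv2.imread(f"pics/{c}0.png")[:,:,::-1] for c in("scene","top")}
pl=at("top",(160+205/2.5,100+268/2.5),.006);print(pl)
for n,M,p,z,ch,rt in(("p1",PLATE,(.481,-.218,.3),.006,(1,2),1),("p2",PLATE,(*pl,-.6),.006,(1,2),1),("car",CAR,(.504,-.05,.3),.02,(0,1,2),1),("cap",CAP,(.655,.036,0),.0135,(0,1,2),0)):
    for S in(I,{"top":I["top"]},{"scene":I["scene"]}):
        x,f=fit(S,*M,p,z,R=28,chan=ch,rot=rt);print(n,list(S),x.round(4),round(np.degrees(x[2]),1),round(f,1))
E
```

```text
[0.5171 0.2394]
p1 ['scene', 'top'] [ 0.4878 -0.2202  0.2525] 14.5 338.6
p1 ['top'] [ 0.4884 -0.2199  0.2583] 14.8 125.9
p1 ['scene'] [ 0.4867 -0.2207  0.25  ] 14.3 210.9
p2 ['scene', 'top'] [0.5163 0.2405 0.6418] 36.8 1285.1
p2 ['top'] [0.5171 0.2403 0.6515] 37.3 723.9
p2 ['scene'] [0.5154 0.2407 0.6346] 36.4 556.9
car ['scene', 'top'] [ 0.5079 -0.0466  0.3237] 18.5 59.1
car ['top'] [ 0.5081 -0.0474  0.3218] 18.4 21.8
car ['scene'] [ 0.5079 -0.0455  0.3243] 18.6 33.5
cap ['scene', 'top'] [0.663  0.0355 0.1051] 6.0 27.6
cap ['top'] [ 0.6631  0.0349 -0.1928] -11.0 12.9
cap ['scene'] [0.6629 0.0363 0.0981] 5.6 13.3
```

```bash
cat > go.py <<'E'
import sys
from h import *
from scipy.spatial.transform import Rotation as Ro
def go(x,y,z,yawdeg):
    s=robot.get_state();w,a,b,c=s["tool_rot"];R=Ro.from_quat([a,b,c,w]).as_matrix()
    cur=np.degrees(np.arctan2(R[1,0],R[0,0]));dy=(cur-yawdeg+90)%180-90
    print("clock",round(s["clock"],2),"pos",s["eef_pos"].round(4),"yaw",round(cur,2),"F",s["contact_force"].round(1),"w",round(s["grip_width"],4),"q",s["q"].round(2))
    print("delta",(R.T@(np.array([x,y,z])-s["eef_pos"])).round(4),"yawunits",round(dy/5,3),"tilt",R[2].round(4))
if len(sys.argv)>4: go(*map(float,sys.argv[1:5]))
E
python3 go.py .4878 -.2202 .25 14.5
```

```text
clock 0.8 pos [ 0.2356 -0.6058  0.4048] yaw 21.25 F [ 0.9  0.7 -1.4] w 0.092 q [ 1.46  0.5  -0.43  1.55  0.22  1.14 -0.21]
delta [ 0.3748 -0.268   0.1548] yawunits 1.349 tilt [ 0.e+00  2.e-04 -1.e+00]
```

>>> jog_arm(
  plan=[
    {"delta_pos": [0.375, -0.268, 0.0], "yaw": 1.35, "gripper": 1},
    {"delta_pos": [0.375, -0.268, 0.0], "yaw": 1.35, "gripper": 1},
    {"delta_pos": [0.375, -0.268, 0.0], "yaw": 1.35, "gripper": 1},
    {"delta_pos": [0.375, -0.268, 0.0], "yaw": 1.35, "gripper": 1},
    {"delta_pos": [0.375, -0.268, 0.0], "yaw": 1.35, "gripper": 1},
    {"delta_pos": [0.375, -0.268, 0.0], "yaw": 1.35, "gripper": 1},
    {"delta_pos": [0.375, -0.268, 0.0], "yaw": 1.35, "gripper": 1},
    {"delta_pos": [0.375, -0.268, 0.0], "yaw": 1.35, "gripper": 1},
    {"delta_pos": [0.375, -0.268, 0.155], "yaw": 1.35, "gripper": 1},
    {"delta_pos": [0.375, -0.268, 0.155], "yaw": 1.35, "gripper": 1},
  ],
)

```text
clock: 1.63
eef_pos: [0.4493, -0.2809, 0.3422]
tool_rot: [0.002, 0.992, 0.127, 0.003]
contact_force: [1.0, -0.4, 0.4]
grip_width: 0.0917
gripper_force: 0.0
```

```bash
python3 go.py .4878 -.2202 .181 14.5
```

```text
clock 1.63 pos [ 0.4493 -0.2809  0.3422] yaw 14.6 F [ 1.  -0.4  0.4] w 0.0917 q [ 0.96  0.38 -0.55  1.91  0.25  0.91 -1.03]
delta [ 0.0518 -0.0498  0.1611] yawunits 0.02 tilt [ 0.0044  0.0051 -1.    ]
```

>>> jog_arm(
  plan=[
    {"delta_pos": [0, 0, 0], "yaw": 0, "gripper": 1},
    {"delta_pos": [0, 0, 0], "yaw": 0, "gripper": 1},
  ],
)

```text
clock: 1.8
eef_pos: [0.4473, -0.2804, 0.3388]
tool_rot: [-0.002, 0.992, 0.128, -0.001]
contact_force: [0.3, -0.8, 0.1]
grip_width: 0.0919
gripper_force: 0.0
```

```bash
python3 go.py .4878 -.2202 .181 14.5
```

```text
clock 1.8 pos [ 0.4473 -0.2804  0.3388] yaw 14.76 F [ 0.3 -0.8  0.1] w 0.0919 q [ 0.96  0.38 -0.55  1.91  0.25  0.91 -1.02]
delta [ 0.0548 -0.0473  0.1579] yawunits 0.051 tilt [-0.002  -0.0034 -1.    ]
```

>>> jog_arm(
  plan=[
    {"delta_pos": [0.055, -0.047, 0.03], "yaw": 0.05, "gripper": 1},
    {"delta_pos": [0.055, -0.047, 0.04], "yaw": 0.05, "gripper": 1},
    {"delta_pos": [0.055, -0.047, 0.07], "yaw": 0.05, "gripper": 1},
    {"delta_pos": [0.055, -0.047, 0.1], "yaw": 0.05, "gripper": 1},
    {"delta_pos": [0.055, -0.047, 0.1], "yaw": 0.05, "gripper": 1},
    {"delta_pos": [0.055, -0.047, 0.1], "yaw": 0.05, "gripper": 1},
  ],
)

```text
clock: 2.3
eef_pos: [0.4879, -0.2246, 0.2401]
tool_rot: [-0.0, 0.992, 0.123, -0.001]
contact_force: [0.1, 0.1, 0.9]
grip_width: 0.0917
gripper_force: 0.0
```

```bash
python3 go.py .4878 -.2202 .181 14.5; python3 - <<'E'
from h import *
s=snap("scene","s1");t=snap("top","t1")
u=proj("scene",[.4878,-.2202,.04]).astype(int);a=s[u[1]-50:u[1]+50,u[0]-60:u[0]+60]
u=proj("top",[.4878,-.2202,.04]).astype(int);b=t[u[1]-50:u[1]+50,u[0]-60:u[0]+60]
cv2.imwrite("pics/c1.png",cv2.resize(np.hstack([a,b])[:,:,::-1],(800,333),interpolation=cv2.INTER_CUBIC))
E
```

```text
clock 2.3 pos [ 0.4879 -0.2246  0.2401] yaw 14.14 F [0.1 0.1 0.9] w 0.0917 q [ 0.78  0.55 -0.49  1.95  0.38  0.74 -1.26]
delta [ 0.0011 -0.0042  0.0591] yawunits -0.072 tilt [-0.0023 -0.001  -1.    ]
```

View pics/c1.png

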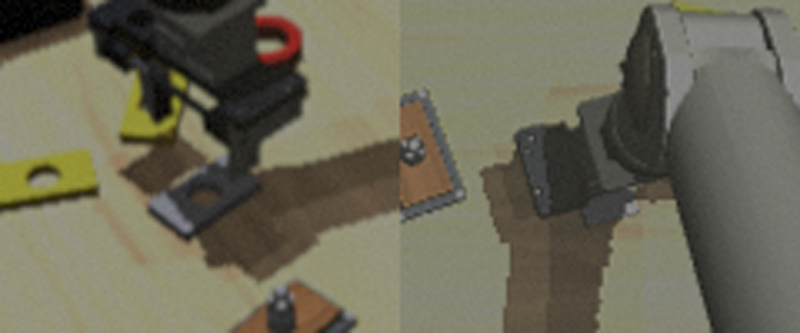

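>>> jog_arm(
  plan=[
    {"delta_pos": [0.001, -0.004, 0.03], "yaw": -0.05, "gripper": 1},
    {"delta_pos": [0.001, -0.004, 0.05], "yaw": -0.05, "gripper": 1},
    {"delta_pos": [0.001, -0.004, 0.059], "yaw": -0.05, "gripper": 1},
    {"delta_pos": [0.001, -0.004, 0.059], "yaw": -0.05, "gripper": 1},
    {"delta_pos": [0.001, -0.004, 0.059], "yaw": -0.05, "gripper": 1},
  ],
)

```text
clock: 2.82
eef_pos: [0.4891, -0.2199, 0.1827]
tool_rot: [0.001, 0.992, 0.126, 0.001]
contact_force: [0.9, 0.5, 0.0]
grip_width: 0.0918
gripper_force: 0.0
```

```bash
python3 go.py .4878 -.2202 .181 14.5
```

```text
clock 2.82 pos [ 0.4891 -0.2199  0.1827] yaw 14.45 F [0.9 0.5 0. ] w 0.0918 q [ 0.72  0.64 -0.44  1.97  0.45  0.63 -1.33]
delta [-0.0014 -0.0001  0.0017] yawunits -0.01 tilt [ 0.0012  0.0013 -1.    ]
```

>>> jog_arm(
  plan=[
    {"delta_pos": [-0.001, 0, 0.001], "yaw": 0, "gripper": -1},
    {"delta_pos": [-0.001, 0, 0.001], "yaw": 0, "gripper": -1},
    {"delta_pos": [-0.001, 0, 0.001], "yaw": 0, "gripper": -1},
    {"delta_pos": [-0.001, 0, 0.001], "yaw": 0, "gripper": -1},
    {"delta_pos": [-0.001, 0, 0.001], "yaw": 0, "gripper": -1},
    {"delta_pos": [-0.001, 0, 0.001], "yaw": 0, "gripper": -1},
    {"delta_pos": [-0.001, 0, 0.001], "yaw": 0, "gripper": -1},
    {"delta_pos": [-0.001, 0, 0.001], "yaw": 0, "gripper": -1},
  ],
  force=35,
)

```text
clock: 3.48
eef_pos: [0.4877, -0.2195, 0.1805]
tool_rot: [0.0, 0.992, 0.126, 0.0]
contact_force: [-0.2, -0.9, 1.2]
grip_width: 0.0494
gripper_force: 35.0
```

```bash
python3 - <<'E'
from h import *
P=[]
for k in range(6): cams.camera("top"); s=robot.get_state(); P.append(s["eef_pos"])
print(np.mean(P,0),np.std(P,0),s["grip_width"],s["gripper_force"],s["contact_force"])
E
```

```text
[ 0.48766651 -0.2195108   0.18048945] [1.75230486e-05 1.42182974e-05 1.33070828e-05] 0.049786802903642326 34.99861478805542 [ 0.45547821 -0.48287751  1.88565207]
```

>>> jog_arm(
  plan=[
    {"delta_pos": [0, 0, -0.03], "yaw": 0, "gripper": -1},
    {"delta_pos": [0, 0, -0.06], "yaw": 0, "gripper": -1},
    {"delta_pos": [0, 0, -0.09], "yaw": 0, "gripper": -1},
    {"delta_pos": [0, 0, -0.1], "yaw": 0, "gripper": -1},
    {"delta_pos": [0, 0, -0.1], "yaw": 0, "gripper": -1},
    {"delta_pos": [0, 0, -0.1], "yaw": 0, "gripper": -1},
  ],
)

```text
clock: 4.28
eef_pos: [0.4871, -0.2195, 0.2797]
tool_rot: [0.0, 0.992, 0.126, -0.0]
contact_force: [-0.1, -0.8, -5.3]
grip_width: 0.0494
gripper_force: 35.0
```

```bash
python3 go.py .5079 -.0466 .27 18.5
```

```text
clock 4.28 pos [ 0.4871 -0.2195  0.2797] yaw 14.48 F [-0.1 -0.8 -5.3] w 0.0494 q [ 0.8   0.48 -0.53  1.94  0.33  0.81 -1.23]
delta [ 0.0634 -0.1622  0.0096] yawunits -0.805 tilt [-6.e-04  0.e+00 -1.e+00]
```

>>> jog_arm(
  plan=[
    {"delta_pos": [0.016, -0.04, 0], "yaw": -0.2, "gripper": -1},
    {"delta_pos": [0.028, -0.07, 0], "yaw": -0.4, "gripper": -1},
    {"delta_pos": [0.04, -0.1, 0], "yaw": -0.6, "gripper": -1},
    {"delta_pos": [0.052, -0.13, 0], "yaw": -0.8, "gripper": -1},
    {"delta_pos": [0.06, -0.155, 0], "yaw": -0.8, "gripper": -1},
    {"delta_pos": [0.063, -0.162, 0.0], "yaw": -0.8, "gripper": -1},
    {"delta_pos": [0.063, -0.162, 0.005], "yaw": -0.8, "gripper": -1},
    {"delta_pos": [0.063, -0.162, 0.01], "yaw": -0.8, "gripper": -1},
    {"delta_pos": [0.063, -0.162, 0.01], "yaw": -0.8, "gripper": -1},
    {"delta_pos": [0.063, -0.162, 0.01], "yaw": -0.8, "gripper": -1},
  ],
)

```text
clock: 5.12
eef_pos: [0.5073, -0.0487, 0.2689]
tool_rot: [-0.0, 0.987, 0.159, -0.001]
contact_force: [-0.2, -0.5, -3.9]
grip_width: 0.0493
gripper_force: 35.0
```

```bash
python3 go.py .5079 -.0466 .20 18.5; python3 - <<'E'
from h import *
s=snap("scene","s2")
u=proj("scene",[.5079,-.0466,.08]).astype(int);a=s[u[1]-50:u[1]+50,u[0]-60:u[0]+60].copy()
a=cv2.resize(a,None,fx=6,fy=6,interpolation=cv2.INTER_CUBIC)
# predicted plate outline at current pose, hole top
st=robot.get_state();p=st["eef_pos"];zb=p[2]-.1805;y=np.radians(18.5)
def dr(pts,col):
    q=np.array([(proj("scene",w)-u+[60,50]+.5)*6-.5 for w in pts]).astype(np.int32);cv2.polylines(a,[q],True,col,1)
R=np.array([[np.cos(y),-np.sin(y)],[np.sin(y),np.cos(y)]])
for z in(zb,zb+.012): dr([[*(p[:2]+R@[i,j]),z] for i,j in((.045,.025),(-.045,.025),(-.045,-.025),(.045,-.025))],(255,0,0))
for r,z in((.007,.063),(.012,.02)): dr([[.5079+r*np.cos(t),-.0466+r*np.sin(t),z] for t in np.linspace(0,6.28,24)],(0,255,0))
cv2.imwrite("pics/c2.png",a[:,:,::-1])
E
```

```text
clock 5.12 pos [ 0.5073 -0.0487  0.2689] yaw 18.34 F [-0.2 -0.5 -3.9] w 0.0493 q [ 0.52  0.47 -0.58  2.    0.37  0.77 -1.53]
delta [ 0.0015 -0.0018  0.0689] yawunits -0.032 tilt [-2.9e-03 -6.0e-04 -1.0e+00]
```

View pics/c2.png

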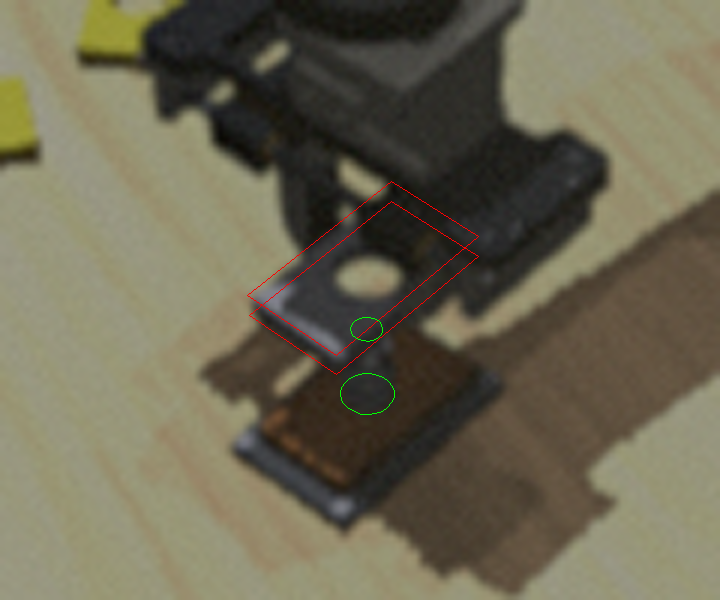

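>>> jog_arm(
  plan=[
    {"delta_pos": [0, 0, 0], "yaw": 0, "gripper": -1},
    {"delta_pos": [0, 0, 0], "yaw": 0, "gripper": -1},
    {"delta_pos": [0, 0, 0.01], "yaw": 0, "gripper": -1},
    {"delta_pos": [0, 0, 0.02], "yaw": 0, "gripper": -1},
    {"delta_pos": [0, 0, 0.03], "yaw": 0, "gripper": -1},
    {"delta_pos": [0, 0, 0.03], "yaw": 0, "gripper": -1},
    {"delta_pos": [0, 0, 0.03], "yaw": 0, "gripper": -1},
  ],
)

```text
clock: 5.75
eef_pos: [0.5074, -0.0466, 0.2392]
tool_rot: [-0.0, 0.987, 0.161, -0.001]
contact_force: [0.1, -0.1, -3.4]
grip_width: 0.0495
gripper_force: 35.0
```

```bash
python3 go.py .5079 -.0466 .2035 18.5
```

```text
clock 5.75 pos [ 0.5074 -0.0466  0.2392] yaw 18.52 F [ 0.1 -0.1 -3.4] w 0.0495 q [ 0.49  0.52 -0.55  2.02  0.41  0.71 -1.56]
delta [0.0006 0.0002 0.0357] yawunits 0.004 tilt [-0.0023 -0.0013 -1.    ]
```

>>> jog_arm(
  plan=[
    {"delta_pos": [0, 0, 0.01], "yaw": 0, "gripper": -1},
    {"delta_pos": [0, 0, 0.018], "yaw": 0, "gripper": -1},
    {"delta_pos": [0, 0, 0.026], "yaw": 0, "gripper": -1},
    {"delta_pos": [0, 0, 0.033], "yaw": 0, "gripper": -1},
    {"delta_pos": [0, 0, 0.037], "yaw": 0, "gripper": -1},
    {"delta_pos": [0, 0, 0.037], "yaw": 0, "gripper": -1},
    {"delta_pos": [0, 0, 0.037], "yaw": 0, "gripper": -1},
  ],
)

```text
clock: 6.33
eef_pos: [0.5079, -0.0467, 0.2031]
tool_rot: [-0.0, 0.987, 0.161, -0.0]
contact_force: [-0.1, 0.1, -3.7]
grip_width: 0.0496
gripper_force: 35.0
```

```bash
python3 go.py .5079 -.0466 .2005 18.5; python3 - <<'E'
from h import *
s=snap("scene","s3")
u=proj("scene",[.5079,-.0466,.05]).astype(int);a=s[u[1]-50:u[1]+50,u[0]-60:u[0]+60]
cv2.imwrite("pics/c3.png",cv2.resize(a,None,fx=6,fy=6,interpolation=cv2.INTER_CUBIC)[:,:,::-1])
E
```

```text
clock 6.33 pos [ 0.5079 -0.0467  0.2031] yaw 18.51 F [-0.1  0.1 -3.7] w 0.0496 q [ 0.45  0.58 -0.51  2.03  0.46  0.64 -1.61]
delta [-0.     -0.0001  0.0026] yawunits 0.002 tilt [-5.e-04 -4.e-04 -1.e+00]
```

View pics/c3.png

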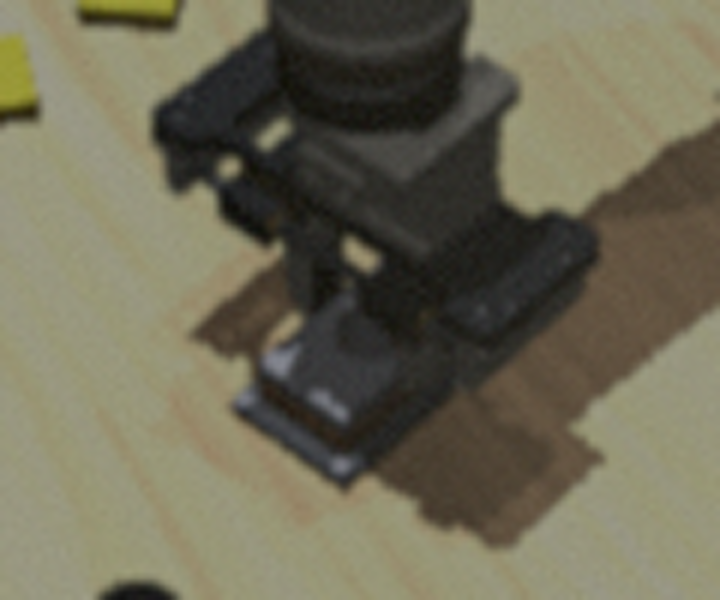

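>>> jog_arm(
  plan=[
    {"delta_pos": [0, 0, 0.002], "yaw": 0, "gripper": -1},
    {"delta_pos": [0, 0, 0.002], "yaw": 0, "gripper": -1},
    {"delta_pos": [0, 0, 0.002], "yaw": 0, "gripper": 1},
    {"delta_pos": [0, 0, 0.002], "yaw": 0, "gripper": 1},
    {"delta_pos": [0, 0, 0.002], "yaw": 0, "gripper": 1},
    {"delta_pos": [0, 0, 0.002], "yaw": 0, "gripper": 1},
    {"delta_pos": [0, 0, -0.035], "yaw": 0, "gripper": 1},
    {"delta_pos": [0, 0, -0.075], "yaw": 0, "gripper": 1},
    {"delta_pos": [0, 0, -0.11], "yaw": 0, "gripper": 1},
    {"delta_pos": [0, 0, -0.11], "yaw": 0, "gripper": 1},
  ],
)

```text
clock: 7.22
eef_pos: [0.511, -0.0462, 0.32]
tool_rot: [0.002, 0.987, 0.161, 0.005]
contact_force: [0.4, 1.0, 0.5]
grip_width: 0.0916
gripper_force: 0.0
```

```bash
python3 go.py .5163 .2405 .27 37
```

```text
clock 7.22 pos [ 0.511  -0.0462  0.32  ] yaw 18.53 F [0.4 1.  0.5] w 0.0916 q [ 0.56  0.4  -0.63  1.97  0.31  0.86 -1.48]
delta [ 0.0956 -0.2704  0.0496] yawunits -3.695 tilt [ 0.0101  0.0051 -0.9999]
```

>>> jog_arm(
  plan=[
    {"delta_pos": [0.013, -0.036, 0], "yaw": -0.5, "gripper": 1},
    {"delta_pos": [0.026, -0.072, 0], "yaw": -1, "gripper": 1},
    {"delta_pos": [0.039, -0.108, 0], "yaw": -1.5, "gripper": 1},
    {"delta_pos": [0.052, -0.144, 0], "yaw": -2, "gripper": 1},
    {"delta_pos": [0.065, -0.18, 0], "yaw": -2.5, "gripper": 1},
    {"delta_pos": [0.078, -0.216, 0.01], "yaw": -3, "gripper": 1},
    {"delta_pos": [0.09, -0.25, 0.025], "yaw": -3.5, "gripper": 1},
    {"delta_pos": [0.095, -0.27, 0.05], "yaw": -3.7, "gripper": 1},
    {"delta_pos": [0.095, -0.27, 0.06], "yaw": -3.7, "gripper": 1},
    {"delta_pos": [0.095, -0.27, 0.06], "yaw": -3.7, "gripper": 1},
  ],
)

```text
clock: 8.05
eef_pos: [0.5107, 0.2403, 0.2509]
tool_rot: [-0.0, 0.948, 0.319, -0.002]
contact_force: [-0.7, -0.7, 0.5]
grip_width: 0.092
gripper_force: 0.0
```

>>> jog_arm(
  plan=[
    {"delta_pos": [0, 0, 0], "yaw": 0, "gripper": 1},
    {"delta_pos": [0, 0, 0], "yaw": 0, "gripper": 1},
    {"delta_pos": [0, 0, 0], "yaw": 0, "gripper": 1},
  ],
)

```text
clock: 8.3
eef_pos: [0.5135, 0.238, 0.2545]
tool_rot: [0.0, 0.949, 0.316, 0.001]
contact_force: [0.2, 0.5, -0.3]
grip_width: 0.0921
gripper_force: 0.0
```

```bash
python3 go.py .5163 .2405 .1805 37; python3 - <<'E'
from fit import *
I={c:snap(c,c+"4") for c in("scene","top")}
# placed plate on the pedestal
P=([box(.09,.05,.02,.032)],[cyl(.017,.02,.064)])
x,f=fit({"scene":I["scene"]},[box(.11,.07,0,.008),box(.09,.05,.008,.032)],P[1],(.508,-.0466,.32),.02,R=28,chan=(0,1,2),rot=0);print("stack",x.round(4),f)
s=I["scene"];u=proj("scene",[.5079,-.0466,.03]).astype(int);a=s[u[1]-40:u[1]+40,u[0]-40:u[0]+40]
v=proj("scene",[.5163,.2405,.03]).astype(int);b=s[v[1]-40:v[1]+40,v[0]-40:v[0]+40]
cv2.imwrite("pics/c4.png",cv2.resize(np.hstack([a,b]),None,fx=5,fy=5,interpolation=cv2.INTER_CUBIC)[:,:,::-1])
E
```

```text
clock 8.3 pos [0.5135 0.238  0.2545] yaw 36.84 F [ 0.2  0.5 -0.3] w 0.0921 q [ 0.03  0.61 -0.67  1.87  0.5   0.83 -1.82]
delta [ 0.0036 -0.0004  0.074 ] yawunits -0.031 tilt [ 0.0014  0.0014 -1.    ]
stack [ 0.5082 -0.0459  0.3288] 49.28457660643709
```

View pics/c4.png

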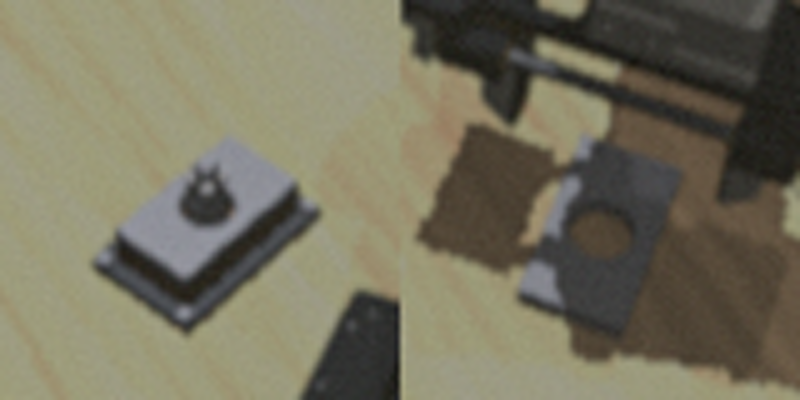

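Plate 1 is seated flat and square over the stud (left half), and the open fingers stand over plate 2 (right half).

>>> jog_arm(
  plan=[
    {"delta_pos": [0.0035, 0, 0.03], "yaw": -0.03, "gripper": 1},
    {"delta_pos": [0.0035, 0, 0.055], "yaw": -0.03, "gripper": 1},
    {"delta_pos": [0.0035, 0, 0.07], "yaw": -0.03, "gripper": 1},
    {"delta_pos": [0.0035, 0, 0.074], "yaw": -0.03, "gripper": 1},
    {"delta_pos": [0.0035, 0, 0.074], "yaw": -0.03, "gripper": 1},
    {"delta_pos": [0.0035, 0, 0.074], "yaw": -0.03, "gripper": 1},
    {"delta_pos": [0.0035, 0, 0.074], "yaw": -0.03, "gripper": 1},
  ],
)

```text
clock: 8.98
eef_pos: [0.5157, 0.2416, 0.1802]
tool_rot: [-0.0, 0.948, 0.318, 0.001]
contact_force: [0.3, 1.2, -0.1]
grip_width: 0.092
gripper_force: 0.0
```

```bash
python3 go.py .5163 .2405 .1805 37
```

```text
clock 8.98 pos [0.5157 0.2416 0.1802] yaw 37.13 F [ 0.3  1.2 -0.1] w 0.092 q [-0.04  0.72 -0.59  1.88  0.59  0.71 -1.89]
delta [-0.0002  0.0012 -0.0003] yawunits 0.025 tilt [ 1.3e-03  2.0e-04 -1.0e+00]
```

>>> jog_arm(
  plan=[
    {"delta_pos": [0, 0, 0], "yaw": 0, "gripper": -1},
    {"delta_pos": [0, 0, 0], "yaw": 0, "gripper": -1},
    {"delta_pos": [0, 0, 0], "yaw": 0, "gripper": -1},
    {"delta_pos": [0, 0, 0], "yaw": 0, "gripper": -1},
    {"delta_pos": [0, 0, 0], "yaw": 0, "gripper": -1},
    {"delta_pos": [0, 0, 0], "yaw": 0, "gripper": -1},
    {"delta_pos": [0, 0, 0], "yaw": 0, "gripper": -1},
    {"delta_pos": [0, 0, 0], "yaw": 0, "gripper": -1},
  ],
)

```text
clock: 9.65
eef_pos: [0.5155, 0.2411, 0.1794]
tool_rot: [0.0, 0.948, 0.318, 0.0]
contact_force: [0.9, -1.9, 1.3]
grip_width: 0.0497
gripper_force: 35.0
```

>>> jog_arm(
  plan=[
    {"delta_pos": [0, 0, -0.03], "yaw": 0, "gripper": -1},
    {"delta_pos": [0, 0, -0.06], "yaw": 0, "gripper": -1},
    {"delta_pos": [0, 0, -0.09], "yaw": 0, "gripper": -1},
    {"delta_pos": [0, 0, -0.1], "yaw": 0, "gripper": -1},
    {"delta_pos": [0, 0, -0.1], "yaw": 0, "gripper": -1},
    {"delta_pos": [0, 0, -0.1], "yaw": 0, "gripper": -1},
  ],
)

```text
clock: 10.15
eef_pos: [0.515, 0.241, 0.2786]
tool_rot: [0.0, 0.948, 0.318, -0.0]
contact_force: [0.5, -0.2, -4.5]
grip_width: 0.0497
gripper_force: 35.0
```

```bash
python3 go.py .5081 -.0466 .28 18.5
```

```text
clock 10.15 pos [0.515  0.241  0.2786] yaw 37.12 F [ 0.5 -0.2 -4.5] w 0.0497 q [ 0.05  0.58 -0.69  1.85  0.47  0.88 -1.8 ]
delta [-0.1791  0.2251 -0.0012] yawunits 3.725 tilt [-6.e-04  4.e-04 -1.e+00]
```

>>> jog_arm(
  plan=[
    {"delta_pos": [-0.022, 0.028, 0], "yaw": 0.5, "gripper": -1},
    {"delta_pos": [-0.045, 0.056, 0], "yaw": 1, "gripper": -1},
    {"delta_pos": [-0.067, 0.084, 0], "yaw": 1.5, "gripper": -1},
    {"delta_pos": [-0.09, 0.112, 0], "yaw": 2, "gripper": -1},
    {"delta_pos": [-0.112, 0.14, 0], "yaw": 2.5, "gripper": -1},
    {"delta_pos": [-0.134, 0.168, 0], "yaw": 3, "gripper": -1},
    {"delta_pos": [-0.156, 0.196, 0], "yaw": 3.5, "gripper": -1},
    {"delta_pos": [-0.17, 0.214, 0], "yaw": 3.73, "gripper": -1},
    {"delta_pos": [-0.179, 0.225, 0], "yaw": 3.73, "gripper": -1},
    {"delta_pos": [-0.179, 0.225, 0], "yaw": 3.73, "gripper": -1},
  ],
)

```text
clock: 10.98
eef_pos: [0.5069, -0.0509, 0.2766]
tool_rot: [0.0, 0.988, 0.157, -0.003]
contact_force: [0.0, -0.2, -4.3]
grip_width: 0.0496
gripper_force: 35.0
```

>>> jog_arm(
  plan=[
    {"delta_pos": [0, 0, 0], "yaw": 0, "gripper": -1},
    {"delta_pos": [0, 0, 0], "yaw": 0, "gripper": -1},
    {"delta_pos": [0, 0, 0], "yaw": 0, "gripper": -1},
    {"delta_pos": [0, 0, 0], "yaw": 0, "gripper": -1},
  ],
)

```text
clock: 11.32
eef_pos: [0.5083, -0.0445, 0.279]
tool_rot: [-0.0, 0.987, 0.162, -0.0]
contact_force: [0.9, -0.1, -4.5]
grip_width: 0.0498
gripper_force: 35.0
```

```bash
python3 go.py .5081 -.0466 .24 18.5
```

```text
clock 11.32 pos [ 0.5083 -0.0445  0.279 ] yaw 18.64 F [ 0.9 -0.1 -4.5] w 0.0498 q [ 0.54  0.46 -0.61  2.    0.37  0.79 -1.53]
delta [-0.0008  0.002   0.039 ] yawunits 0.028 tilt [-4.e-04 -1.e-03 -1.e+00]
```

>>> jog_arm(
  plan=[
    {"delta_pos": [-0.0005, 0.0015, 0.01], "yaw": 0.02, "gripper": -1},
    {"delta_pos": [-0.0005, 0.0015, 0.015], "yaw": 0.02, "gripper": -1},
    {"delta_pos": [-0.0005, 0.0015, 0.02], "yaw": 0.02, "gripper": -1},
    {"delta_pos": [-0.0005, 0.0015, 0.03], "yaw": 0.02, "gripper": -1},
    {"delta_pos": [-0.0005, 0.0015, 0.039], "yaw": 0.02, "gripper": -1},
    {"delta_pos": [-0.0005, 0.0015, 0.039], "yaw": 0.02, "gripper": -1},
    {"delta_pos": [-0.0005, 0.0015, 0.039], "yaw": 0.02, "gripper": -1},
  ],
)

```text
clock: 11.9
eef_pos: [0.508, -0.0475, 0.2394]
tool_rot: [-0.0, 0.987, 0.16, -0.001]
contact_force: [-0.2, 0.6, -4.9]
grip_width: 0.0497
gripper_force: 35.0
```

```bash
python3 go.py .5081 -.0466 .212 18.5
```

```text
clock 11.9 pos [ 0.508  -0.0475  0.2394] yaw 18.41 F [-0.2  0.6 -4.9] w 0.0497 q [ 0.5   0.53 -0.57  2.01  0.42  0.72 -1.58]
delta [ 0.0004 -0.0008  0.0274] yawunits -0.018 tilt [-0.0018 -0.001  -1.    ]
```

>>> jog_arm(
  plan=[
    {"delta_pos": [0, -0.0005, 0.008], "yaw": 0, "gripper": -1},
    {"delta_pos": [0, -0.0005, 0.015], "yaw": 0, "gripper": -1},
    {"delta_pos": [0, -0.0005, 0.022], "yaw": 0, "gripper": -1},
    {"delta_pos": [0, -0.0005, 0.027], "yaw": 0, "gripper": -1},
    {"delta_pos": [0, -0.0005, 0.027], "yaw": 0, "gripper": -1},
    {"delta_pos": [0, -0.0005, 0.027], "yaw": 0, "gripper": -1},
  ],
)

```text
clock: 12.4
eef_pos: [0.5081, -0.047, 0.2129]
tool_rot: [-0.0, 0.987, 0.16, -0.0]
contact_force: [-0.3, -0.4, -4.1]
grip_width: 0.0493
gripper_force: 35.0
```

```bash
python3 go.py .5081 -.0466 .2115 18.5
```

```text
clock 12.4 pos [ 0.5081 -0.047   0.2129] yaw 18.41 F [-0.3 -0.4 -4.1] w 0.0493 q [ 0.48  0.57 -0.54  2.02  0.46  0.67 -1.61]
delta [ 0.0001 -0.0004  0.0014] yawunits -0.018 tilt [-8.e-04 -5.e-04 -1.e+00]
```

>>> jog_arm(
  plan=[
    {"delta_pos": [0, 0, 0.001], "yaw": 0, "gripper": -1},
    {"delta_pos": [0, 0, 0.001], "yaw": 0, "gripper": -1},
    {"delta_pos": [0, 0, 0.001], "yaw": 0, "gripper": 1},
    {"delta_pos": [0, 0, 0.001], "yaw": 0, "gripper": 1},
    {"delta_pos": [0, 0, 0.001], "yaw": 0, "gripper": 1},
    {"delta_pos": [0, 0, 0.001], "yaw": 0, "gripper": 1},
    {"delta_pos": [0, 0, -0.035], "yaw": 0, "gripper": 1},
    {"delta_pos": [0, 0, -0.07], "yaw": 0, "gripper": 1},
    {"delta_pos": [0, 0, -0.07], "yaw": 0, "gripper": 1},
    {"delta_pos": [0, 0, -0.07], "yaw": 0, "gripper": 1},
  ],
)

```text
clock: 13.23
eef_pos: [0.5095, -0.0471, 0.2857]
tool_rot: [0.001, 0.987, 0.16, 0.002]
contact_force: [0.2, -0.6, -0.2]
grip_width: 0.0915
gripper_force: 0.0
```

```bash
python3 go.py .663 .0355 .25 18.5
```

```text
clock 13.23 pos [ 0.5095 -0.0471  0.2857] yaw 18.38 F [ 0.2 -0.6 -0.2] w 0.0915 q [ 0.55  0.45 -0.62  1.99  0.36  0.8  -1.53]
delta [ 0.1715 -0.0301  0.0364] yawunits -0.023 tilt [ 0.0045  0.0027 -1.    ]
```

>>> jog_arm(
  plan=[
    {"delta_pos": [0.04, -0.007, 0], "yaw": 0, "gripper": 1},
    {"delta_pos": [0.08, -0.014, 0], "yaw": 0, "gripper": 1},
    {"delta_pos": [0.12, -0.021, 0], "yaw": 0, "gripper": 1},
    {"delta_pos": [0.155, -0.028, 0.01], "yaw": 0, "gripper": 1},
    {"delta_pos": [0.172, -0.03, 0.03], "yaw": 0, "gripper": 1},
    {"delta_pos": [0.172, -0.03, 0.036], "yaw": 0, "gripper": 1},
    {"delta_pos": [0.172, -0.03, 0.036], "yaw": 0, "gripper": 1},
    {"delta_pos": [0.172, -0.03, 0.036], "yaw": 0, "gripper": 1},
  ],
)

```text
clock: 13.9
eef_pos: [0.6608, 0.0352, 0.2457]
tool_rot: [0.0, 0.987, 0.16, -0.002]
contact_force: [-0.3, -0.9, -0.0]
grip_width: 0.0919
gripper_force: 0.0
```

```bash
python3 go.py .663 .0355 .184 18.5; python3 - <<'E'
from fit import *
I={c:snap(c,c+"5") for c in("scene","top")}
s=I["scene"];u=proj("scene",[.5079,-.0466,.03]).astype(int);a=s[u[1]-40:u[1]+40,u[0]-40:u[0]+40]
v=proj("scene",[.663,.0355,.03]).astype(int);b=s[v[1]-40:v[1]+40,v[0]-40:v[0]+40]
cv2.imwrite("pics/c5.png",cv2.resize(np.hstack([a,b]),None,fx=5,fy=5,interpolation=cv2.INTER_CUBIC)[:,:,::-1])
E
```

```text
clock 13.9 pos [0.6608 0.0352 0.2457] yaw 18.4 F [-0.3 -0.9 -0. ] w 0.0919 q [ 0.29  0.73 -0.55  1.62  0.45  0.92 -1.68]
delta [0.0024 0.0005 0.0617] yawunits -0.019 tilt [-3.8e-03 -5.0e-04 -1.0e+00]
```

View pics/c5.png

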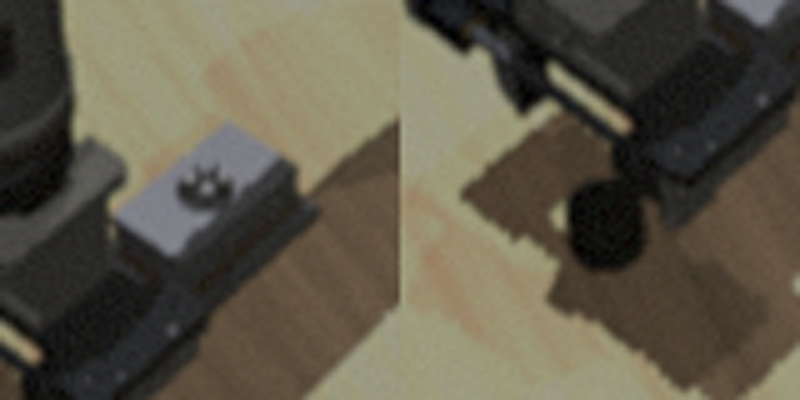

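Both plates lie flat and square over the stud (left half); the fingers hang above the cap (right half, about (605,225)).

>>> jog_arm(
  plan=[
    {"delta_pos": [0.001, 0, 0.03], "yaw": 0, "gripper": 1},
    {"delta_pos": [0.001, 0, 0.05], "yaw": 0, "gripper": 1},
    {"delta_pos": [0.001, 0, 0.065], "yaw": 0, "gripper": 1},
    {"delta_pos": [0.001, 0, 0.065], "yaw": 0, "gripper": 1},
    {"delta_pos": [0.001, 0, 0.065], "yaw": 0, "gripper": 1},
    {"delta_pos": [0.001, 0, 0.065], "yaw": 0, "gripper": 1},
  ],
)

```text
clock: 14.5
eef_pos: [0.6636, 0.0359, 0.1839]
tool_rot: [0.0, 0.987, 0.16, 0.001]
contact_force: [0.1, 0.3, -0.8]
grip_width: 0.092
gripper_force: 0.0
```

```bash
python3 go.py .663 .0355 .184 18.5
```

```text
clock 14.5 pos [0.6636 0.0359 0.1839] yaw 18.38 F [ 0.1  0.3 -0.8] w 0.092 q [ 0.26  0.82 -0.51  1.63  0.5   0.82 -1.72]
delta [-0.0007  0.0002 -0.0001] yawunits -0.024 tilt [ 1.9e-03  4.0e-04 -1.0e+00]
```

>>> jog_arm(
  plan=[
    {"delta_pos": [0, 0, 0], "yaw": 0, "gripper": -1},
    {"delta_pos": [0, 0, 0], "yaw": 0, "gripper": -1},
    {"delta_pos": [0, 0, 0], "yaw": 0, "gripper": -1},
    {"delta_pos": [0, 0, 0], "yaw": 0, "gripper": -1},
    {"delta_pos": [0, 0, 0], "yaw": 0, "gripper": -1},
    {"delta_pos": [0, 0, 0], "yaw": 0, "gripper": -1},
    {"delta_pos": [0, 0, 0], "yaw": 0, "gripper": -1},
    {"delta_pos": [0, 0, 0], "yaw": 0, "gripper": -1},
    {"delta_pos": [0, 0, 0], "yaw": 0, "gripper": -1},
  ],
  force=40,
)

```text
clock: 15.25
eef_pos: [0.663, 0.036, 0.1823]
tool_rot: [0.0, 0.987, 0.16, -0.0]
contact_force: [-0.2, -0.5, 0.2]
grip_width: 0.0394
gripper_force: 40.0
```

>>> jog_arm(
  plan=[
    {"delta_pos": [0, 0, -0.03], "yaw": 0, "gripper": -1},
    {"delta_pos": [0, 0, -0.06], "yaw": 0, "gripper": -1},
    {"delta_pos": [0, 0, -0.085], "yaw": 0, "gripper": -1},
    {"delta_pos": [0, 0, -0.085], "yaw": 0, "gripper": -1},
    {"delta_pos": [0, 0, -0.085], "yaw": 0, "gripper": -1},
  ],
)

```text
clock: 15.67
eef_pos: [0.6638, 0.0362, 0.2693]
tool_rot: [0.0, 0.987, 0.16, 0.002]
contact_force: [0.1, 0.0, -0.3]
grip_width: 0.0393
gripper_force: 40.0
```

```bash
python3 go.py .5081 -.0466 .27 18.5
```

```text
clock 15.67 pos [0.6638 0.0362 0.2693] yaw 18.39 F [ 0.1  0.  -0.3] w 0.0393 q [ 0.29  0.71 -0.56  1.61  0.44  0.95 -1.67]
delta [-0.1738  0.0294 -0.0012] yawunits -0.022 tilt [ 0.0036  0.0012 -1.    ]
```

>>> jog_arm(
  plan=[
    {"delta_pos": [-0.035, 0.006, 0], "yaw": 0, "gripper": -1},
    {"delta_pos": [-0.07, 0.012, 0], "yaw": 0, "gripper": -1},
    {"delta_pos": [-0.105, 0.018, 0], "yaw": 0, "gripper": -1},
    {"delta_pos": [-0.14, 0.024, 0], "yaw": 0, "gripper": -1},
    {"delta_pos": [-0.165, 0.028, 0], "yaw": 0, "gripper": -1},
    {"delta_pos": [-0.173, 0.0295, 0], "yaw": 0, "gripper": -1},
    {"delta_pos": [-0.173, 0.0295, 0], "yaw": 0, "gripper": -1},
    {"delta_pos": [-0.173, 0.0295, 0], "yaw": 0, "gripper": -1},
    {"delta_pos": [-0.173, 0.0295, 0], "yaw": 0, "gripper": -1},
  ],
)

```text
clock: 16.42
eef_pos: [0.5093, -0.0458, 0.2673]
tool_rot: [-0.0, 0.987, 0.16, 0.001]
contact_force: [-0.3, 0.2, -0.6]
grip_width: 0.039
gripper_force: 40.0
```

```bash
python3 go.py .5081 -.0466 .242 18.5; python3 - <<'E'
from h import *
s=snap("scene","s6")
st=robot.get_state();p=st["eef_pos"]
u=proj("scene",[.5079,-.0466,.06]).astype(int);a=cv2.resize(s[u[1]-40:u[1]+40,u[0]-40:u[0]+40],None,fx=7,fy=7,interpolation=cv2.INTER_CUBIC)
for c,r,z,k in((p[:2],.02,p[2]-.1823,(255,0,0)),(p[:2],.02,p[2]-.1553,(255,0,0)),([.5081,-.0466],.007,.063,(0,255,0)),([.5081,-.0466],.012,.044,(0,255,0))):
    q=np.array([(proj("scene",[c[0]+r*np.cos(t),c[1]+r*np.sin(t),z])-u+40.5)*7-.5 for t in np.linspace(0,6.28,24)]).astype(np.int32);cv2.polylines(a,[q],True,k,1)
cv2.imwrite("pics/c6.png",a[:,:,::-1])
E
```

```text
clock 16.42 pos [ 0.5093 -0.0458  0.2673] yaw 18.44 F [-0.3  0.2 -0.6] w 0.039 q [ 0.53  0.49 -0.61  2.    0.39  0.77 -1.55]
delta [-0.0015  0.0004  0.0253] yawunits -0.012 tilt [ 1.5e-03 -6.0e-04 -1.0e+00]
```

View pics/c6.png

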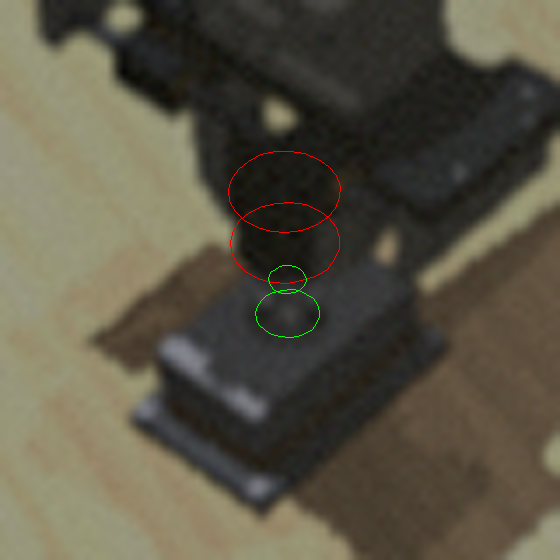

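>>> jog_arm(
  plan=[
    {"delta_pos": [-0.001, 0, 0.01], "yaw": 0, "gripper": -1},
    {"delta_pos": [-0.001, 0, 0.015], "yaw": 0, "gripper": -1},
    {"delta_pos": [-0.001, 0, 0.02], "yaw": 0, "gripper": -1},
    {"delta_pos": [-0.001, 0, 0.027], "yaw": 0, "gripper": -1},
    {"delta_pos": [-0.001, 0, 0.027], "yaw": 0, "gripper": -1},
    {"delta_pos": [-0.001, 0, 0.027], "yaw": 0, "gripper": -1},
  ],
)

```text
clock: 16.97
eef_pos: [0.5069, -0.0467, 0.2397]
tool_rot: [-0.0, 0.987, 0.16, -0.001]
contact_force: [0.3, -0.3, -0.5]
grip_width: 0.0392
gripper_force: 40.0
```

```bash
python3 go.py .5081 -.0466 .2263 18.5
```

```text
clock 16.97 pos [ 0.5069 -0.0467  0.2397] yaw 18.42 F [ 0.3 -0.3 -0.5] w 0.0392 q [ 0.51  0.53 -0.58  2.02  0.43  0.72 -1.59]
delta [0.0012 0.0002 0.0134] yawunits -0.017 tilt [-1.2e-03 -8.0e-04 -1.0e+00]
```

>>> jog_arm(
  plan=[
    {"delta_pos": [0.0005, 0, 0.002], "yaw": 0, "gripper": -1},
    {"delta_pos": [0.0005, 0, 0.004], "yaw": 0, "gripper": -1},
    {"delta_pos": [0.0005, 0, 0.006], "yaw": 0, "gripper": -1},
    {"delta_pos": [0.0005, 0, 0.0075], "yaw": 0, "gripper": -1},
    {"delta_pos": [0.0005, 0, 0.0075], "yaw": 0, "gripper": -1},
    {"delta_pos": [0.0005, 0, 0.0075], "yaw": 0, "gripper": -1},
  ],
)

```text
clock: 17.47
eef_pos: [0.5084, -0.047, 0.2338]
tool_rot: [0.001, 0.987, 0.16, 0.001]
contact_force: [-0.5, -1.0, 5.8]
grip_width: 0.0393
gripper_force: 40.0
```

>>> jog_arm(
  plan=[
    {"delta_pos": [0, 0, 0.0015], "yaw": 0, "gripper": -1},
    {"delta_pos": [0, 0, 0.003], "yaw": 0, "gripper": -1},
    {"delta_pos": [0, 0, 0.003], "yaw": 0, "gripper": -1},
  ],
)

```text
clock: 17.72
eef_pos: [0.5081, -0.0471, 0.2304]
tool_rot: [0.001, 0.987, 0.16, 0.001]
contact_force: [1.4, -2.3, -3.3]
grip_width: 0.0392
gripper_force: 40.0
```

>>> jog_arm(
  plan=[
    {"delta_pos": [0, 0, 0.0015], "yaw": 0, "gripper": -1},
    {"delta_pos": [0, 0, 0.003], "yaw": 0, "gripper": -1},
    {"delta_pos": [0, 0, 0.004], "yaw": 0, "gripper": -1},
    {"delta_pos": [0, 0, 0.004], "yaw": 0, "gripper": -1},
    {"delta_pos": [0, 0, 0.004], "yaw": 0, "gripper": -1},
  ],
)

```text
clock: 18.13
eef_pos: [0.5077, -0.0468, 0.2262]
tool_rot: [0.0, 0.987, 0.16, -0.0]
contact_force: [-2.7, -1.3, 6.1]
grip_width: 0.0394
gripper_force: 40.0
```

>>> jog_arm(
  plan=[
    {"delta_pos": [0, 0, 0.0005], "yaw": 0, "gripper": -1},
    {"delta_pos": [0, 0, 0.001], "yaw": 0, "gripper": -1},
    {"delta_pos": [0, 0, 0.001], "yaw": 0, "gripper": -1},
    {"delta_pos": [0, 0, 0.001], "yaw": 0, "gripper": -1},
  ],
)

```text
clock: 18.47
eef_pos: [0.5077, -0.0467, 0.2261]
tool_rot: [0.001, 0.987, 0.16, -0.0]
contact_force: [-5.4, -0.9, 16.9]
grip_width: 0.039
gripper_force: 40.0
```

>>> jog_arm(
  plan=[
    {"delta_pos": [0, 0, 0], "yaw": 0, "gripper": -1},
    {"delta_pos": [0, 0, 0], "yaw": 0, "gripper": -1},
    {"delta_pos": [0, 0, 0], "yaw": 0, "gripper": -1},
    {"delta_pos": [0, 0, 0], "yaw": 0, "gripper": -1},
    {"delta_pos": [0, 0, 0], "yaw": 0, "gripper": -1},
    {"delta_pos": [0, 0, 0], "yaw": 0, "gripper": -1},
  ],
)

```text
clock: 18.97
eef_pos: [0.5077, -0.0467, 0.2261]
tool_rot: [0.001, 0.987, 0.16, -0.0]
contact_force: [-5.2, -1.0, 16.5]
grip_width: 0.0393
gripper_force: 40.0
```

```bash
python3 - <<'E'
from h import *
s=snap("scene","s7")
u=proj("scene",[.5079,-.0466,.05]).astype(int)
cv2.imwrite("pics/c7.png",cv2.resize(s[u[1]-40:u[1]+40,u[0]-40:u[0]+40],None,fx=7,fy=7,interpolation=cv2.INTER_CUBIC)[:,:,::-1])
print(robot.get_state()["contact_force"],robot.get_state()["eef_pos"])
E
```

```text
[-4.97452878 -0.79664374 16.92248538] [ 0.50770611 -0.04664363  0.22612424]
```

View pics/c7.png

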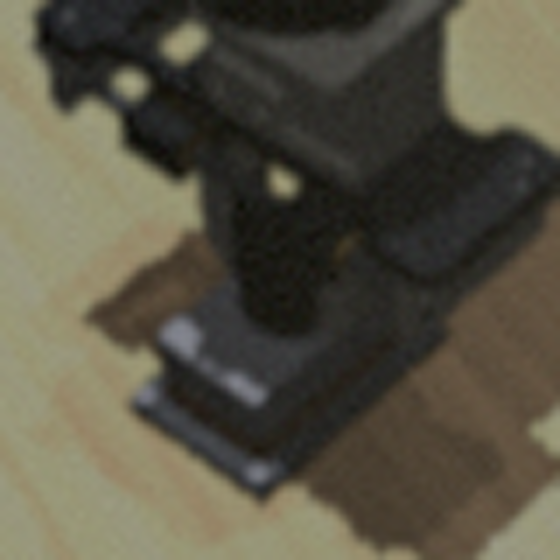

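The cap (around (280,290)) sits on the top plate, which is still square with the pedestal. The push holds steady at about 17 N, so I'm handing in.

```bash
python3 -c "
from h import *
print(robot.sign_off())"
```

```text
the job is handed in; nothing more can be done
None
```

I handed the job in with both plates flat and square over the stud and the cap clicked home on the top plate, still gripped and pushed down at about 17 N; the hand-in returned no verdict.

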